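# Ratchet check of locking forceps in their service stand

### The arm

A 6-joint arm with a two-finger parallel gripper is mounted at the origin on a cart in front of the work surface, level with it; the furniture and walls round the work are solid. World frame = base frame: x ahead of the robot, y to its left, z up, the work surface at z = 0. Lengths are in mm, angles in rad, forces in N, time in s.
With the tool pointing down it reaches from about 400 to 925 mm from the base axis. Payload 12.5 kg.
Tool frame: the origin (TCP) lies at the very end of the fingers, on their centre line; the grasp point (between the pads) lies 19 mm behind it; z points along the fingers, y is the line along which they close (so a half turn about z gives the same grasp; the last joint's range is limited). The gripper opens to 95 mm and grips with 3 to 60 N. Pads are 20 mm wide; open, the fingers measure 119 mm over their backs; the gripper's body (75 mm by 180 mm) begins 59 mm behind the grasp point.
Start: joints at [1.173, 0.491, 1.559, -0, 1.092, -0.106], TCP at [179.781, 598.603, 214.661] pointing down, gripper open.
Joint ranges: [-3.1, 3.1], [-0.84, 2.19], [0.05, 2.79], [-1.13, 4.28], [0.06, 2.93], [-2.69, 2.69]. Speed limits (rad/s): [2.22, 2.22, 2.79, 3.14, 3.14, 3.14].

### API

Orientations are given as a unit quaternion [w, x, y, z].
In Python, from cell import env gives the robot as it stands.
- The arm moves only by the shell command python3 -m crank 'ROWS' [FORCE]. ROWS is JSON, a list that holds one entry, the list of rows, each a list of 7 numbers: the shift along the tool's x, y, z in cm, then the turn, a rotation vector about the tool's x, y, z in rad, then the opening, from 0 (shut) to 1 (fully open). In form: [[[tx, ty, tz, wx, wy, wz, gripper], ...]]. A call has 1 to 12 rows; each row shifts and turns the commanded pose from where the row before left it, along the tool's axes as they then stand; what a row does not reach is not made up. A row lasts 1/8 s, in which the tool goes at most 62.5 mm and 10.7 degrees, less where a joint would pass 70% of its speed; a pose out of reach is approached as far as the arm can. A call with a gripper value outside its range is refused whole. The fingers move at their own pace and stop on an object; FORCE is the grip in N (left out, the last holds). Time passes only in rows, so rows that do not move let the fingers close. It gives the time, the measured TCP pose, the force, the opening and the grip force at its end, in the units of the state.
- env.sense(): the state, without advancing time (a new reading comes with each control period).
- env.camera(name): name is "side" or "top"; returns the picture (400x640x3 uint8, red, green, blue); there is no depth.
- env.camera_model(name): a dict with "fx", "fy", "cx", "cy" (pixels), "k1" (the pictures are not rectified: a ray, as slopes to the right and down, at radius r is drawn at 1 + k1 r^2 times it, then the intrinsics apply), "R" (3x3) and "t" (3): a world point X has camera coordinates R X + t. Camera axes: x right, y down, z forward; pixel columns grow to the right and rows downward; lengths in mm; the calibration is good to about 2 mm. A picture is of the moment at which its call begins. camera_model takes no time and is no camera call.
- env.close_job(): hands the job in; it is judged then, once.
The state is a dict: "clock": time; "joint_positions": joint angles; "qd": joint speeds; "joint_torque": joint torques, N m; "tool_pos": TCP position; "eef_rot": TCP orientation; "ft_force": force on the tool from outside, world axes, zero at the start; "torque": the same for the moment, N m; "width": finger opening in mm; "finger_force": force on a finger pad.
Only numpy, scipy, OpenCV 4.12 (cv2) and the standard library are available. Lean on these libraries where they do the work, as an engineer would, in place of code of your own. Each camera call takes 0.05 s, during which the arm holds its last target. There are 200 camera calls.

### The job

Check the ratchet of the locking forceps held in the bench stand before they go to be sterilised: gently push the free handle toward the fixed one until the ratchet teeth catch, then let go of it completely for a second or so and see that it stays locked by itself. Then press the free handle down, across the plane of the forceps, so that the teeth part, let it spring fully open, and leave it open and untouched. Use no more force than the ratchet needs (the thin shanks bend at about 15 N), and do not disturb the jars and the syringe beside the stand.

Things in the scene. Friction and masses are not known exactly. Their poses are not given: they have to be found in the camera images.
- forceps_stand: Bench stand fixed to the worktop; steel locking forceps lie level in it, 65 mm up. Aluminium base plate 12 mm high, x -138 to +28, y +-43 mm, blue posts. Origin: on the worktop below the forceps' pivot, z up; jaws point to +x (to 57 mm), both handles to -x. The -y handle is fixed to two posts (top of its clamp screw at 80 mm); the +y handle is free and swings level.
- pivot (a point): Pivot: the vertical axis about which the free handle swings, at the height of the forceps' plane (65 mm). A spring pushes the free handle open (about 2 N felt at moving_grip when open, 4 N when shut). Let go before the teeth catch, it springs fully open; let go after, it springs back a little and stays locked.
- moving_grip (a point): Where to push and press the free handle: centre line of its smooth round shank (7.6 mm thick), 108 mm from the pivot, between the ratchet bar (8 mm cross bar, 82 mm from the pivot, pointing at the other handle) and the finger ring. Moves with the handle: 69 mm from fixed_grip when open, 32 to 55 mm when locked.
- moving_ring (a point): Centre of the free handle's finger ring (33 mm outside, 6 mm bar), 131 mm from the pivot. Release: moving_grip of the locked handle pressed straight down by about 4 mm with 3 to 4 N parts the teeth (it yields to 9 mm, its own stop, at about 5 N); the spring then slides it open from under the presser, and once free it rises to its level by itself.
- fixed_grip (a point): The like point on the fixed handle (centre line of the shank, 108 mm from the pivot). A post stands below it.
- handle_swing (a joint): Angle of the free handle, rad: 0 fully open, grows as it closes (counter-clockwise from above). The teeth catch between 0.13 and 0.35, where is unknown and must be felt: over the last 0.11 tooth climbs tooth, the handle dips up to 3 mm and the push grows to 6 to 9 N; at the catch it snaps up and the push drops to about 4 N; about 0.02 (2 mm) on is a firm stop.
- gel_jar: Bystander: white jar with blue label and black cap with green top, 39 mm across, 81 mm high, standing loose on the free handle's side. Origin: centre of its underside.
- small_jar: Bystander: small squat jar with ribbed white cap, 31 mm across, 32 mm high, standing loose beside the jaws. Origin: centre of its underside.
- etch_syringe: Bystander: blue syringe, 117 mm long (its y axis), 14 mm thick, lying loose on the free handle's side. Origin: centre of its underside.

How it is judged (in metres and radians):
On the way:
1. the ratchet holds the free handle closed while nothing of the robot touches the forceps or the stand, for half a second (value of joint handle_swing above 0.07 rad and contact force between each of the fingers, the arm and forceps_stand below 0.1 N), for 0.5 s.
At the end, for the whole second after the job is handed in: After having been locked and left to itself, the free handle is released, fully open again (handle_swing below 0.03 rad) and at rest; the jars and the syringe are within 20 mm of where they stood (value of joint handle_swing below 0.03 rad and velocity of joint handle_swing below 0.05 rad/s and distance of each of gel_jar, small_jar, etch_syringe from where it was at the start of the episode below 0.02 m); the robot touches nothing.
It fails at once if the robot presses on the forceps or their stand with more than 15 N (contact force between any of the fingers, the arm and forceps_stand above 15 N).
It fails at once if a jar or the syringe is shifted by more than 20 mm, or a jar is tipped (distance of any of gel_jar, small_jar, etch_syringe from where it was at the start of the episode above 0.02 m or angle between any of gel_jar, small_jar's own z axis and vertical above 0.35 rad).
It also fails if it takes over 45 s, if anything falls off the work surface, if the arm or the gripper's body presses on something with over 40 N, if the wrist force passes 120 N, or if a joint passes its speed limit or range.

## Working session

There is one attempt and no reset: what is moved stays moved. The work goes in short steps, Python scripts to look and compute and a shell command to move; the robot and the scene stay as the last step left them, time stands still between calls to the robot, and variables do not carry over. Pictures are saved under pics/ and viewed, at most 10 in all, crops included, and the job is handed in when it is done.

```bash
ls; mkdir -p pics; python3 - <<'E'
from cell import env
import cv2
for n in("top","side"):
    cv2.imwrite(f"pics/{n}0.png",env.camera(n)[:,:,::-1]); m=env.camera_model(n); print(n,m)
s=env.sense(); print(s)
E
```

```text
pics
top {'fx': 507.90802405842516, 'fy': 507.90802405842516, 'cx': 318.1582556116985, 'cy': 202.2674420578551, 'k1': -0.1420169041174504, 'R': array([[ 0.00767498, -0.99983106,  0.01670182],
       [-0.98891487, -0.01006584, -0.148142  ],
       [ 0.1482851 , -0.01537969, -0.98882506]]), 't': array([320.85842537, 538.27904229, 846.27242517])}
side {'fx': 477.9389057575056, 'fy': 477.9389057575056, 'cx': 320.31342311860607, 'cy': 203.51289722448803, 'k1': -0.08626973377278004, 'R': array([[-0.99947915, -0.02888965, -0.01438113],
       [-0.00409608,  0.55559728, -0.83144145],
       [ 0.03201018, -0.83094949, -0.55542623]]), 't': array([ 537.49054741, -125.94705678, 1152.03950635])}
{'clock': 0.1, 'joint_positions': array([ 1.17341302e+00,  4.91503130e-01,  1.55940923e+00,  4.05797502e-06,
        1.09169649e+00, -1.05580448e-01]), 'qd': array([ 0.00048336, -0.00116104, -0.00274514, -0.00095915,  0.00243404,
       -0.00048561]), 'joint_torque': array([ 3.49224727e-03, -6.13628197e+01, -2.58608615e+01,  6.94485102e-02,
        4.69749235e-02, -5.45788055e-05]), 'tool_pos': array([179.67801325, 598.38189526, 214.11065419]), 'eef_rot': array([-1.28179505e-04,  1.45385250e-01,  9.89374990e-01, -4.91672411e-04]), 'ft_force': array([-0.42562223,  0.02135964,  0.37512311]), 'torque': array([ 0.01174878, -0.01196093,  0.04673092]), 'finger_force': 0.0, 'width': 94.96650146610634}
```

View pics/top0.png

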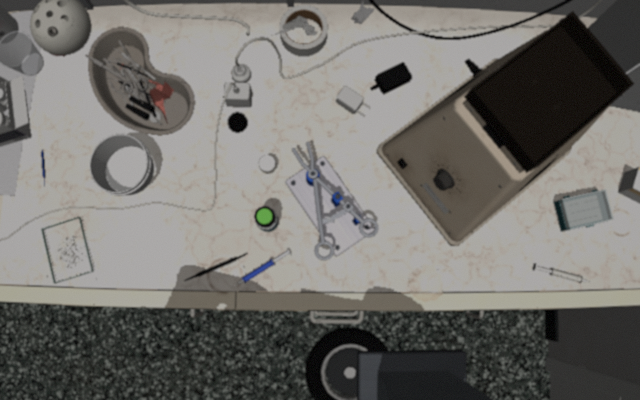

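View pics/side0.png

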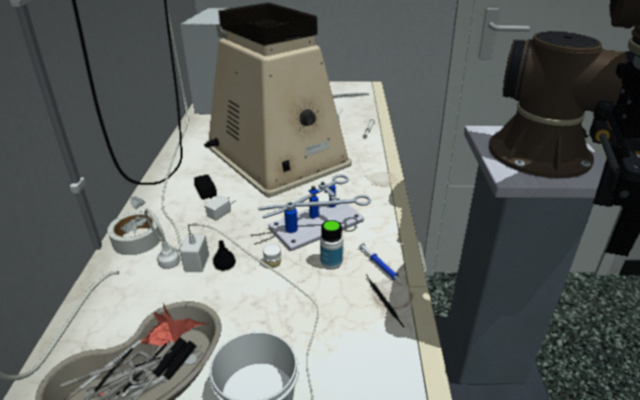

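The top view shows the stand at about (330,205) with the jaws up and left at (305,150). The rings are at (325,245) and (367,222), the gel jar at (265,216), the small jar at (267,161), and the syringe at (265,265). The side view agrees. Next I'll zoom in on the top view.

```bash
python3 - <<'E'
import cv2
a=cv2.imread("pics/top0.png")[130:290,230:400]
cv2.imwrite("pics/topz.png",cv2.resize(a,None,fx=3.7,fy=3.7,interpolation=cv2.INTER_CUBIC))
b=cv2.imread("pics/side0.png")[160:300,240:400]
cv2.imwrite("pics/sidez.png",cv2.resize(b,None,fx=4,fy=4,interpolation=cv2.INTER_CUBIC))
E
```

```text
(no output)
```

View pics/topz.png

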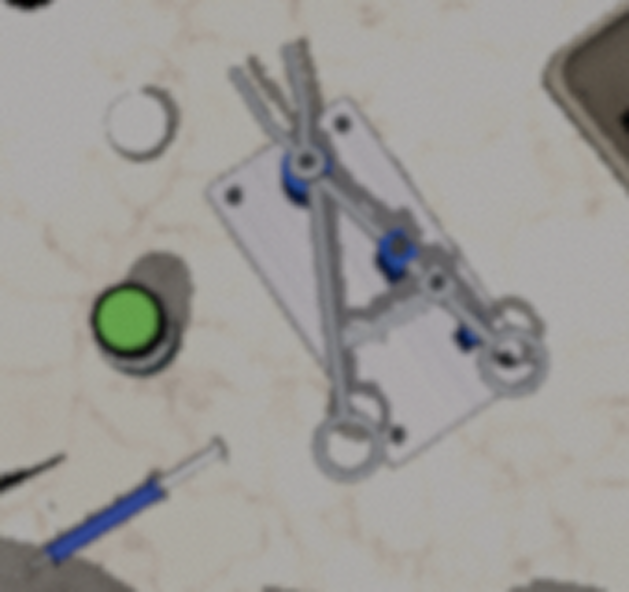

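View pics/sidez.png

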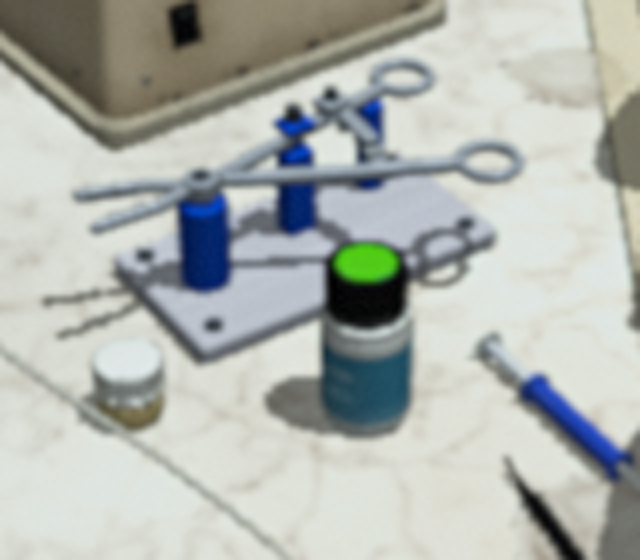

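The zoomed top view shows the pivot at crop (307,161), the free ring at (348,445) and the fixed ring at (513,357). The gel jar cap is at (128,320). In the side crop the pivot is at (202,178), the free ring at (491,161) and the fixed ring at (402,77).

```bash
cat > h.py <<'E'
from cell import env
import numpy as np, cv2
def ray(n,uv):
    m=env.camera_model(n); K=np.array([[m['fx'],0,m['cx']],[0,m['fy'],m['cy']],[0,0,1]])
    p=cv2.undistortPoints(np.array([[uv]],float),K,np.array([m['k1'],0,0,0,0]))[0,0]
    R=np.array(m['R']); return -R.T@np.array(m['t']), R.T@np.array([p[0],p[1],1])
def plane(n,uv,z):
    o,d=ray(n,uv); return o+d*(z-o[2])/d[2]
def tri(a,b):
    A=[];B=[]
    for n,uv in(("top",a),("side",b)):
        o,d=ray(n,uv); d/=np.linalg.norm(d); P=np.eye(3)-np.outer(d,d); A.append(P);B.append(P@o)
    return np.linalg.lstsq(np.vstack(A),np.hstack(B),rcond=None)[0]
E
python3 - <<'E'
from h import *
T=lambda x,y:((x+.5)/3.7-.5+230,(y+.5)/3.7-.5+130)
S=lambda x,y:((x+.5)/4-.5+240,(y+.5)/4-.5+160)
np.set_printoptions(precision=1,suppress=True)
pts=dict(pivot=((307,161),(202,176),65),mring=((348,445),(491,161),65),fring=((513,357),(402,77),65))
P={}
for k,(a,b,z) in pts.items():
    P[k]=plane("top",T(*a),z); print(k,P[k],plane("side",S(*b),z),tri(T(*a),S(*b)))
p,m,f=P['pivot'],P['mring'],P['fring']
print(np.linalg.norm(m-p),np.linalg.norm(f-p),np.linalg.norm(m-f)*108/131)
print("gel",plane("top",T(128,320),81),plane("side",S(367,263),81),"small",plane("top",T(140,123),32),plane("side",S(130,362),32))
print("syr",[plane("top",T(*q),7) for q in((50,555),(218,450),(160,488))])
print("plate corners",[plane("top",T(*q),12) for q in((207,190),(347,97),(392,467),(505,395))])
print("posts/clamp top",plane("top",T(437,282),80),plane("top",T(397,245),75))
E
```

```text
pivot [581.2 335.9  65. ] [581.8 328.6  65. ] [580.6 335.9  69.8]
mring [451.2 316.3  65. ] [451.2 315.4  65. ] [451.2 316.3  65.6]
fring [491.6 241.6  65. ] [491.2 241.1  65. ] [491.4 241.7  65.3]
131.48537784277613 130.0619152946998 69.98335436197507
gel [504.9 414.9  81. ] [506.6 415.7  81. ] small [605.9 415.9  32. ] [606.4 420.5  32. ]
syr [array([400.4, 456.7,   7. ]), array([451.4, 377.1,   7. ]), array([433. , 404.6,   7. ])]
plate corners [array([577.4, 384.2,  12. ]), array([624.6, 316.3,  12. ]), array([443.8, 293.7,  12. ]), array([478.7, 239.5,  12. ])]
posts/clamp top [523.5 277.3  80. ] [540.9 295.   75. ]
```

```bash
cat >> h.py <<'E'
from scipy.spatial.transform import Rotation as Ro
p=np.array([580.8,335.9]); a0=np.arctan2(316.3-335.9,451.2-580.8)
def Rt():
    q=env.sense()['eef_rot']; return Ro.from_quat(q,scalar_first=True).as_matrix()
def to(w):  # tool-axes shift in cm to world point
    return np.round(Rt().T@(np.array(w)-env.sense()['tool_pos'])/10,2)
def pt(s,out,th=0): # point at s along handle, out mm outward, handle closed by th
    a=a0+th; u=np.array([np.cos(a),np.sin(a)]); o=np.array([u[1],-u[0]]); return p+s*u+out*o
E
python3 -m crank '[[[0,0,0,0,0,-0.14,0],[0,0,0,0,0,-0.14,0],[0,0,0,0,0,-0.14,0],[0,0,0,0,0,-0.14,0]]]' 10
python3 - <<'E'
from h import *
print(Rt().round(3), pt(103,31), to([*pt(103,31),150]),to([*pt(103,31),50]))
E
```

```text
clock: 0.6
tool_pos: [179.7, 598.5, 214.3]
eef_rot: [-0.0, -0.136, 0.991, -0.0]
ft_force: [-0.4, -0.3, -0.1]
width: 60.8
finger_force: 0.0
[[-0.963 -0.269 -0.   ]
 [-0.269  0.963 -0.001]
 [ 0.    -0.    -1.   ]] [474.32251519 351.14943371] [-21.71 -31.75   6.44] [-21.71 -31.75  16.44]
```

```bash
python3 -m crank '[[[-2.7,-3.95,0.8,0,0,0,0],[-2.7,-3.95,0.8,0,0,0,0],[-2.7,-3.95,0.8,0,0,0,0],[-2.7,-3.95,0.8,0,0,0,0],[-2.7,-3.95,0.8,0,0,0,0],[-2.7,-3.95,0.8,0,0,0,0],[-2.7,-3.95,0.8,0,0,0,0],[-2.7,-3.95,0.8,0,0,0,0],[0,0,0,0,0,0,0],[0,0,0,0,0,0,0]]]'
python3 - <<'E'
from h import *
print(to([*pt(103,31),50]))
E
```

```text
clock: 1.85
tool_pos: [471.4, 351.2, 150.5]
eef_rot: [-0.0, -0.133, 0.991, -0.0]
ft_force: [-0.4, 0.1, 0.1]
width: 0.3
finger_force: 0.0
[-0.28 -0.08 10.05]
```

```bash
python3 -m crank '[[[-0.15,-0.05,2.5,0,0,0,0],[-0.15,-0.05,2.5,0,0,0,0],[0,0,2.5,0,0,0,0],[0,0,2.5,0,0,0,0],[0,0,0,0,0,0,0]]]'
python3 - <<'E'
from h import *
print(to([*pt(103,31),50]))
for n,(y0,y1,x0,x1),f in(("top",(130,290,230,400),3.5),("side",(160,300,240,400),4)):
    cv2.imwrite(f"pics/{n}1.png",cv2.resize(env.camera(n)[y0:y1,x0:x1,::-1],None,fx=f,fy=f,interpolation=cv2.INTER_CUBIC))
E
```

```text
clock: 2.48
tool_pos: [473.4, 351.6, 49.6]
eef_rot: [-0.001, -0.135, 0.991, -0.0]
ft_force: [0.2, 0.8, -0.5]
width: 0.2
finger_force: 0.0
[-0.08 -0.06 -0.04]
```

View pics/side1.png

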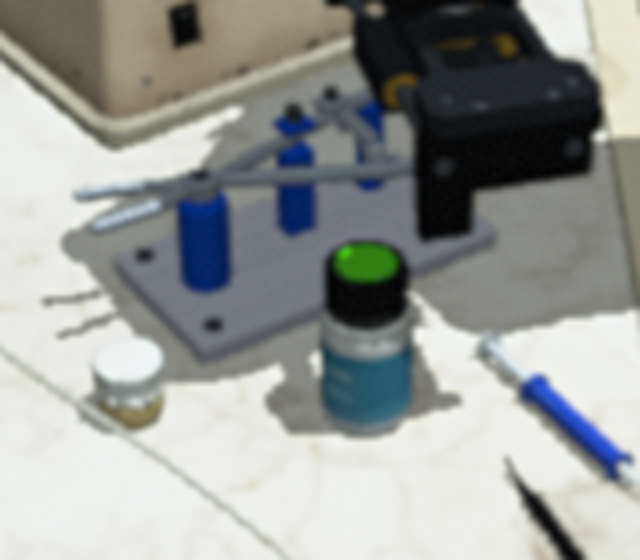

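The side view shows the closed fingers hanging outside the free shank, around (445,190), clear of the jar. I'll start the approach.

```bash
python3 -m crank '[[[0,-0.5,0,0,0,0,0],[0,-0.5,0,0,0,0,0],[0,0,0,0,0,0,0]]]'; for i in 1; do python3 -m crank '[[[0,-0.2,0,0,0,0,0],[0,-0.2,0,0,0,0,0]]]';  python3 -m crank '[[[0,-0.2,0,0,0,0,0],[0,-0.2,0,0,0,0,0]]]'; done
```

```text
clock: 2.95
tool_pos: [477.9, 340.9, 51.1]
eef_rot: [0.0, -0.133, 0.991, 0.0]
ft_force: [0.8, 0.2, 0.0]
width: 0.7
finger_force: 0.0
clock: 3.2
tool_pos: [478.7, 337.4, 50.7]
eef_rot: [0.0, -0.134, 0.991, 0.0]
ft_force: [0.1, -0.3, 0.1]
width: 0.9
finger_force: 0.0
clock: 3.45
tool_pos: [479.8, 333.5, 50.6]
eef_rot: [-0.0, -0.134, 0.991, 0.0]
ft_force: [0.0, 0.9, 0.4]
width: 0.4
finger_force: 0.0
```

```bash
python3 -m crank '[[[0,-0.2,0,0,0,0,0],[0,-0.2,0,0,0,0,0]]]' | egrep 'tool_pos|ft_f|clock';  python3 -m crank '[[[0,-0.2,0,0,0,0,0],[0,-0.2,0,0,0,0,0]]]'| egrep 'tool_pos|ft_f|clock';python3 -m crank '[[[0,-0.2,0,0,0,0,0],[0,0,0,0,0,0,0]]]'| egrep 'tool_pos|ft_f|clock'
```

```text
clock: 3.7
tool_pos: [480.7, 329.8, 50.6]
ft_force: [-0.9, 1.5, -0.9]
clock: 3.95
tool_pos: [481.8, 325.9, 50.6]
ft_force: [-1.5, 1.5, -0.1]
clock: 4.2
tool_pos: [482.4, 323.9, 50.7]
ft_force: [-1.2, 2.2, -0.1]
```

```bash
for f in 1; do python3 -m crank '[[[0,-0.2,0,0,0,0,0],[0,0,0,0,0,0,0]]]' | egrep 'tool_pos|ft_f|clock';  python3 -m crank '[[[0,-0.2,0,0,0,0,0],[0,0,0,0,0,0,0]]]'| egrep 'tool_pos|ft_f|clock';python3 -m crank '[[[0,-0.1,0,0,0,0,0],[0,0,0,0,0,0,0]]]'| egrep 'tool_pos|ft_f|clock'; done
```

```text
clock: 4.45
tool_pos: [482.9, 322.0, 50.6]
ft_force: [-1.4, 1.7, -0.6]
clock: 4.7
tool_pos: [483.5, 320.1, 50.6]
ft_force: [-2.0, 4.8, -0.7]
clock: 4.95
tool_pos: [483.8, 319.3, 50.7]
ft_force: [-1.9, 4.7, -2.2]
```

```bash
for f in 1; do python3 -m crank '[[[0,-0.1,0,0,0,0,0],[0,-0.1,0,0,0,0,0],[0,0,0,0,0,0,0]]]' | egrep 'tool_pos|ft_f|clock';  python3 -m crank '[[[0,-0.1,0,0,0,0,0],[0,0,0,0,0,0,0]]]'| egrep 'tool_pos|ft_f|clock';python3 -m crank '[[[0,-0.1,0,0,0,0,0],[0,0,0,0,0,0,0]]]'| egrep 'tool_pos|ft_f|clock'; done
```

```text
clock: 5.32
tool_pos: [484.3, 317.4, 50.6]
ft_force: [-1.9, 5.1, -1.7]
clock: 5.58
tool_pos: [484.6, 316.5, 50.7]
ft_force: [-1.6, 5.5, -2.0]
clock: 5.82
tool_pos: [484.8, 315.5, 50.7]
ft_force: [-0.8, 5.2, -1.6]
```

```bash
for f in 1; do python3 -m crank '[[[0,-0.1,0,0,0,0,0],[0,0,0,0,0,0,0]]]' | egrep 'tool_pos|ft_f|clock';  python3 -m crank '[[[0,-0.1,0,0,0,0,0],[0,0,0,0,0,0,0]]]'| egrep 'tool_pos|ft_f|clock'; done
```

```text
clock: 6.08
tool_pos: [485.0, 314.6, 50.6]
ft_force: [-1.3, 5.2, -2.5]
clock: 6.32
tool_pos: [485.3, 313.7, 50.6]
ft_force: [-2.1, 6.6, -1.8]
```

```bash
for f in 1; do python3 -m crank '[[[0,-0.1,0,0,0,0,0],[0,0,0,0,0,0,0]]]' | egrep 'tool_pos|ft_f|clock';  python3 -m crank '[[[0,-0.1,0,0,0,0,0],[0,0,0,0,0,0,0]]]'| egrep 'tool_pos|ft_f|clock'; done
```

```text
clock: 6.58
tool_pos: [485.6, 312.7, 50.6]
ft_force: [-1.4, 6.3, -1.4]
clock: 6.82
tool_pos: [485.9, 311.5, 50.8]
ft_force: [-2.0, 4.4, 1.6]
```

The push dropped and the vertical force flipped sign, so it has probably caught. I'll confirm with half a millimetre more.

```bash
python3 -m crank '[[[0,-0.05,0,0,0,0,0],[0,0,0,0,0,0,0]]]' | egrep 'tool_pos|ft_f|clock'
```

```text
clock: 7.08
tool_pos: [486.1, 310.9, 50.8]
ft_force: [-1.4, 3.3, 1.8]
```

It has caught: the push is down to about 3.6 N. Now I'll back off completely, wait a second and look.

```bash
python3 -m crank '[[[0,0.15,0,0,0,0,0],[0,0.2,0,0,0,0,0],[0,0.3,0,0,0,0,0],[0,0.6,0,0,0,0,0],[0,1.2,0,0,0,0,0],[0,1.2,0,0,0,0,0],[0,0,0,0,0,0,0],[0,0,0,0,0,0,0],[0,0,0,0,0,0,0],[0,0,0,0,0,0,0],[0,0,0,0,0,0,0],[0,0,0,0,0,0,0]]]' | egrep 'tool_pos|ft_f|clock'
python3 -m crank '[[[0,0,-2.5,0,0,0,0],[0,0,-3.5,0,0,0,0],[0,0,-1,0,0,0,0],[0,3,0,0,0,0,0],[0,5,0,0,0,0,0],[0,5,0,0,0,0,0],[0,0,0,0,0,0,0]]]' | egrep 'tool_pos|ft_f|clock'
python3 - <<'E'
from h import *
im=env.camera("top")[:,:,::-1]; cv2.imwrite("pics/top2full.png",im)
cv2.imwrite("pics/top2.png",cv2.resize(im[130:290,230:400],None,fx=3.7,fy=3.7,interpolation=cv2.INTER_CUBIC))
E
```

```text
clock: 8.57
tool_pos: [476.4, 346.1, 50.6]
ft_force: [0.0, -0.1, 1.1]
clock: 9.45
tool_pos: [440.4, 473.9, 119.5]
ft_force: [-1.2, -0.6, 0.2]
```

View pics/top2.png

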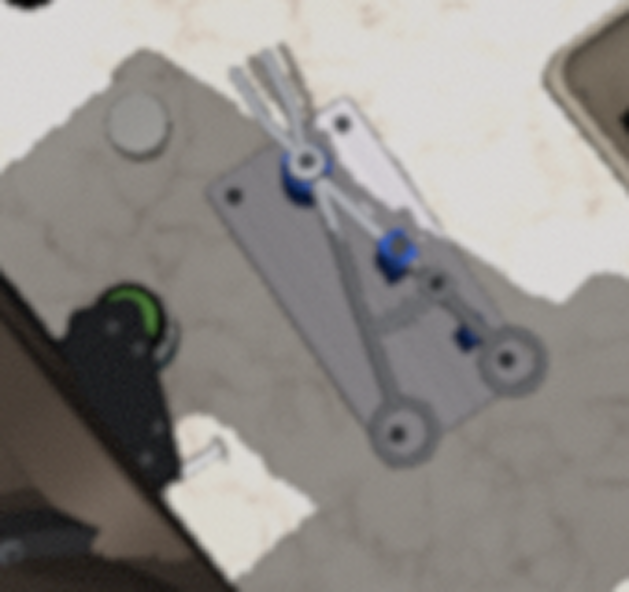

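The top view shows the handle locked with nothing touching it. The free ring is now at crop (404,431), against (348,445) when open.

```bash
python3 - <<'E'
from h import *
T=lambda x,y:((x+.5)/3.7-.5+230,(y+.5)/3.7-.5+130)
m=plane("top",T(404,431),65)[:2]; d=m-p; th=np.arctan2(d[1],d[0])-a0; th=(th+np.pi)%(2*np.pi)-np.pi
print(m,np.hypot(*d),th)
u=d/np.hypot(*d);o=np.array([u[1],-u[0]])
for c in([486.1,310.9],): print("at catch s,out",(c-p)@u,(c-p)@o)
g=pt(105,0,th); print("grip",g, "press -4",pt(105,-4,th), to([*pt(105,-4,th),119.5]), to([*pt(105,-4,th),80]), Rt().round(2))
f=np.array([491.6,241.6])-p; fg=p+108*f/np.hypot(*f); print(np.hypot(*(fg-pt(108,0,th))))
E
```

```text
[457.70534096 291.06354515] 131.00611728670427 0.19921018140173974
at catch s,out 97.53724365366193 8.920543730411026
grip [482.14094906 299.96406161] press -4 [483.50993719 296.20562158] [ 5.900e-01 -1.811e+01  1.000e-02] [  0.59 -18.11   3.96] [[-0.96 -0.27 -0.  ]
 [-0.27  0.96 -0.  ]
 [ 0.   -0.   -1.  ]]
49.65070152741154
```

```bash
python3 -m crank '[[[0.15,-4.5,0,0,0,0,0],[0.15,-4.5,0,0,0,0,0],[0.15,-4.5,0,0,0,0,0],[0.15,-4.5,0,0,0,0,0],[0,0,0,0,0,0,0],[0,0,2,0,0,0,0],[0,0,1.8,0,0,0,0],[0,0,0,0,0,0,0],[0,0,0,0,0,0,0]]]' | egrep 'tool_pos|ft_f|clock'
python3 - <<'E'
from h import *
t=env.sense()['tool_pos'][:2]; print(to([*pt(105,-3,.199),72])); 
im=env.camera("side")[:,:,::-1]
cv2.imwrite("pics/side3.png",cv2.resize(im[160:300,240:400],None,fx=4,fy=4,interpolation=cv2.INTER_CUBIC))
E
```

```text
clock: 10.62
tool_pos: [483.9, 296.5, 83.1]
ft_force: [0.1, 0.1, -0.1]
[0.05 0.08 1.11]
```

View pics/side3.png

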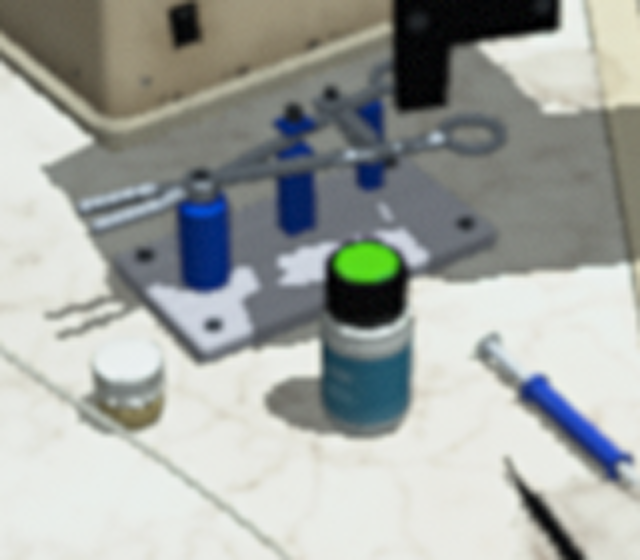

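The side view shows the fingertip at (420,105), above the shank between the ratchet bar and the ring. Next I'll descend and press.

```bash
python3 -m crank '[[[0.05,0.08,0.5,0,0,0,0],[0,0,0.5,0,0,0,0],[0,0,0,0,0,0,0]]]' | egrep 'tool_pos|ft_f|clock'
python3 -m crank '[[[0,0,0.15,0,0,0,0],[0,0,0.15,0,0,0,0],[0,0,0,0,0,0,0]]]' | egrep 'tool_pos|ft_f|clock'
python3 -m crank '[[[0,0,0.1,0,0,0,0],[0,0,0.1,0,0,0,0],[0,0,0,0,0,0,0]]]' | egrep 'tool_pos|ft_f|clock'
```

```text
clock: 11.05
tool_pos: [482.8, 296.9, 72.2]
ft_force: [-0.5, 0.7, 0.5]
clock: 11.42
tool_pos: [483.0, 297.0, 69.6]
ft_force: [-0.4, -1.0, 0.3]
clock: 11.8
tool_pos: [483.1, 297.0, 67.6]
ft_force: [0.0, 0.1, 0.2]
```

```bash
python3 -m crank '[[[0,0,0.1,0,0,0,0],[0,0,0.1,0,0,0,0],[0,0,0,0,0,0,0]]]' | egrep 'tool_pos|ft_f|clock'
python3 -m crank '[[[0,0,0.1,0,0,0,0],[0,0,0,0,0,0,0]]]' | egrep 'tool_pos|ft_f|clock'
python3 -m crank '[[[0,0,0.1,0,0,0,0],[0,0,0,0,0,0,0]]]' | egrep 'tool_pos|ft_f|clock'
```

```text
clock: 12.18
tool_pos: [483.0, 296.9, 65.5]
ft_force: [0.1, 0.4, -0.4]
clock: 12.42
tool_pos: [483.0, 297.0, 64.5]
ft_force: [-0.8, -0.3, -0.0]
clock: 12.68
tool_pos: [483.0, 297.0, 63.6]
ft_force: [-0.6, -0.2, 0.1]
```

There's no contact, so the tip is passing on the inner side of the shank. I'll lift, shift 4 mm outward and press again.

```bash
python3 -m crank '[[[0,0,-0.5,0,0,0,0],[0,0,-0.5,0,0,0,0],[0,0.4,0,0,0,0,0],[0,0,0.3,0,0,0,0],[0,0,0,0,0,0,0]]]' | egrep 'tool_pos|ft_f|clock'
python3 -m crank '[[[0,0,0.1,0,0,0,0],[0,0,0.1,0,0,0,0],[0,0,0,0,0,0,0]]]' | egrep 'tool_pos|ft_f|clock'
python3 -m crank '[[[0,0,0.1,0,0,0,0],[0,0,0.1,0,0,0,0],[0,0,0,0,0,0,0]]]' | egrep 'tool_pos|ft_f|clock'
```

```text
clock: 13.3
tool_pos: [481.8, 300.8, 70.3]
ft_force: [-0.3, -0.4, -0.6]
clock: 13.68
tool_pos: [482.0, 300.8, 68.5]
ft_force: [0.2, -0.6, -0.0]
clock: 14.05
tool_pos: [482.0, 300.8, 66.6]
ft_force: [-0.4, -0.9, 0.0]
```

```bash
python3 - <<'E'
from h import *
a=env.camera("side")[165:235,300:380,::-1]; b=env.camera("top")[170:270,290:390,::-1]
cv2.imwrite("pics/side4full.png",a)
a=cv2.resize(a,(400,350),interpolation=cv2.INTER_CUBIC); b=cv2.resize(b,(350,350),interpolation=cv2.INTER_CUBIC)
cv2.imwrite("pics/both4.png",np.hstack([a,b]))
E
```

```text
(no output)
```

View pics/both4.png

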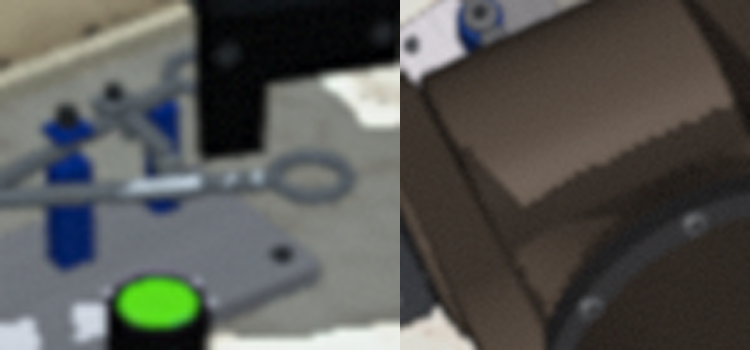

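The picture shows the tip's lower edge at crop (232,155), above and behind the shank at (232,180). The ring centre is at (312,177). I'll measure both.

```bash
python3 - <<'E'
from h import *
S=lambda x,y:((x+.5)/5-.5+300,(y+.5)/5-.5+165)
for n,q,z in(("shank",(232,180),65),("ring",(312,177),65),("tipL",(203,158),66.6),("tipR",(265,150),66.6)):
    w=plane("side",S(*q),z); d=w[:2]-p; th=(np.arctan2(d[1],d[0])-a0+np.pi)%(2*np.pi)-np.pi; print(n,w.round(1),np.hypot(*d).round(1),th.round(3))
# previous side3 ring/shank
S3=lambda x,y:((x+.5)/4-.5+240,(y+.5)/4-.5+160)
w=plane("side",S3(472,134),65); d=w[:2]-p; print("side3 ring",w,(np.arctan2(d[1],d[0])-a0+np.pi)%(2*np.pi)-np.pi)
w=plane("side",S3(425,143),65); print("side3 shank",w)
print(env.sense()['tool_pos'],pt(105,0,.199))
E
```

```text
shank [481. 318.  65.] 101.4 0.027
ring [451.9 315.8  65. ] 130.4 0.005
tipL [491.5 305.8  66.6] 94.3 0.175
tipR [468.6 300.2  66.6] 117.7 0.158
side3 ring [459.01799715 292.60505972  65.        ] 0.19147952462365447
side3 shank [480.95949959 300.47806534  65.        ]
[481.98595745 300.82988179  66.63985949] [482.13339817 299.9847987 ]
```

The handle is already fully open (θ≈0.005). It was still locked and untouched at 10.6 s, so the first press parted the teeth and it slid out from under the tip between two readings. I'll withdraw straight up and verify.

```bash
python3 -m crank '[[[0,0,-1,0,0,0,0],[0,0,-3,0,0,0,0],[0,0,-4,0,0,0,0],[0,0,-4,0,0,0,0],[0,5,0,0,0,0,0],[0,5,0,0,0,0,0],[0,5,0,0,0,0,0],[0,5,0,0,0,0,0],[0,5,0,0,0,0,0],[0,0,0,0,0,0,0],[0,0,0,0,0,0,0]]]' | egrep 'tool_pos|ft_f|clock'
python3 - <<'E'
from h import *
a=cv2.resize(env.camera("top")[130:290,230:400,::-1],None,fx=2.3,fy=2.3,interpolation=cv2.INTER_CUBIC)
b=cv2.resize(env.camera("side")[160:300,240:400,::-1],(a.shape[1],a.shape[0]),interpolation=cv2.INTER_CUBIC)
cv2.imwrite("pics/end5.png",np.hstack([a,b]))
E
```

```text
clock: 15.52
tool_pos: [415.6, 541.6, 187.0]
ft_force: [-0.1, -0.3, 0.3]
```

View pics/end5.png

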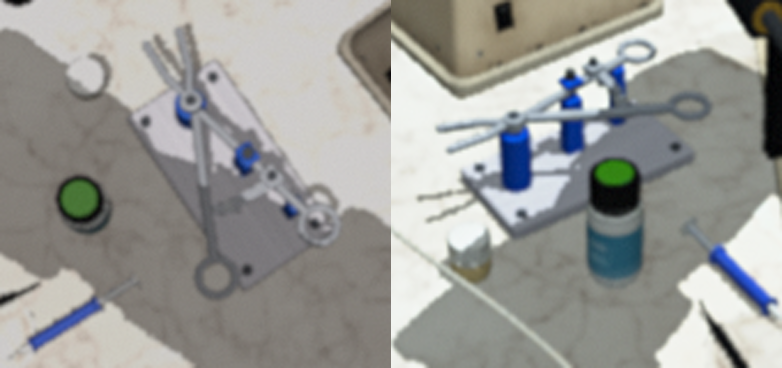

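The free ring is at (216,277), which scales to (347,446) in the first crop, so the handle is back in its open place. The gel jar cap scales to (129,320), and the small jar and syringe also look unmoved. Handing in.

```bash
python3 -c "
from cell import env
print(env.close_job())"
```

```text
the job is handed in; nothing more can be done
None
```

The ratchet caught at a push of about 7 N and held by itself, untouched, for over a second; pressing the handle down released it, it is now fully open and untouched, the jars and syringe look unmoved, and the job is handed in (no verdict was returned).

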